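Press the cap onto a spice jar in the bench lid press and hold it

TASK

The amber spice jar in the white lid press needs its push-on cap pressed home and held while the sealing liner inside grips. Draw the red-knobbed safety pin out from under the lever, park it lying in the open notch of the blue holder on the side of the press and let go of it; then push the lever down until it is about level and its red pointer stands in the green band, not past it into the red, keep it there at least three seconds, and finish still holding the lever down in the green. Leave the jar in its ring and the other things on the worktop where they are.

Things in the scene. Friction and masses are not known exactly. Their poses are not given: they have to be found in the camera images.
- press: White bench lid press, fixed: base 145 x 90 mm, two frame plates with a lever over a plunger, 251 mm tall without the lever. Origin on the worktop under the plunger's axis; z up; -x is the way the lever points; +y the side of the pin's knob, notch and scale. Base x -57 to +88, y -45 to +45 mm; frame plates y -13.5 to +13.5 mm, scale to y +18 mm. Turned about z only.
- bore (a point): Mouth of the safety pin's bore, in the outer (+y) face of the near frame plate, 233 mm above the worktop. Axes as the press: the pin is drawn out along +y, level. Bore 11 mm wide through both plates.
- notch (a point): Outer (+y) end of the axis of the notch in the blue holder, 180.5 mm above the worktop; axes as the press. A level open-topped trough along y, 49 mm long from here back to the plate, 11 mm wide, flaring to 25 mm; floor 4.5 mm below this axis, brim 17 mm above. Lay the shank in from above, on this axis, tip to the press, collar outside: the knob's centre is then 43 to 52 mm out (+y) from here.
- pin_knob (a point): Centre of the safety pin's red knob: level cylinder, 17 mm diameter, 37 mm long. Its y axis runs along the pin, tip to knob. From here towards -y: collar (16 mm diameter) at 38 to 42 mm, steel shank (9 mm diameter) to the tip at 92 mm. In its bore the knob is about 43 mm out from bore; 50 mm of draw along +y frees it. Loose fit, 45 g. While in, it blocks the lever.
- lever (a joint): Lever angle, rad: 0 at rest (30 degrees above level), growing as it is pressed; 0.524 is level; stop at 0.72. Green band of the scale 0.430 to 0.590, red beyond. A spring lifts the lever if let go. Downward force on its grip: about 4 N to start, 11 to 19 N in the green band, as the cap goes home and the plunger's cushion spring gives.
- pivot (a point): The lever's hinge, 200 mm above the worktop, in the middle between the plates; the hinge's axis is the press's y.
- lever_pad (a point): Middle of the top face of the lever's black grip (28 mm wide, 86 mm long, 16 mm thick). It moves with the lever in an arc about pivot: at joint value q it is x = -0.195 cos(a) + 0.008 sin(a), z = 0.195 sin(a) + 0.008 cos(a) (m) from the pivot in the press's axes, with a = 0.524 - q.
- cap (a joint): How far the jar's white cap is pushed down, m: 0 to 0.002 at the start, 0.006 is fully home. Push fit, 14 N.
- jar_mid (a point): Amber jar, 45 mm diameter, standing in the press's ring under the plunger; the point is on its axis, 45 mm above its foot. Cap 41 mm wide.
- nest (a point): Centre of the black locating ring on the press's base, 16 mm above the worktop.
- spice_red: Small clear spice jar with a red cap, 45 mm wide, 106 mm tall. Not to be moved. Origin at the centre of its underside.
- shaker: Salt shaker, glass with a grey top, 44 mm wide, 90 mm tall. Not to be moved. Origin at the centre of its underside.
- timer: Cream and green egg timer, 61 mm wide, 44 mm tall. Not to be moved. Origin at the centre of its underside.
- marker_pen: Green and white marker pen, lying, 135 mm long, 17 mm thick. Not to be moved. Origin at the centre of its underside.

How it is judged (in metres and radians):
On the way, in this order (a step that is already met when the one before it is completed fails the run):
1. the safety pin is drawn right out of its bore (y of pin_knob in the frame of bore above 0.085 m), for 0.05 s.
2. the pin lies in the parking notch, let go (x of pin_knob in the frame of notch between -0.007 and 0.007 m and z of pin_knob in the frame of notch between -0.007 and 0.007 m and y of pin_knob in the frame of notch between 0.032 and 0.06 m and angle between the y axis of pin_knob and the y axis of press, either way round below 0.15 rad and contact force between the fingers and pin below 0.05 N), for 0.2 s.
3. the robot holds the lever with its pointer in the green band and the cap fully home, for three seconds (value of joint lever between 0.42 and 0.6 rad and value of joint cap above 0.0052 m and contact force between any of the fingers, the arm and lever above 1.5 N), for 2.7 s.
At the end, for the whole second after the job is handed in: Robot presses the lever (over 1.5 N) in the green band (0.42 to 0.60 rad); cap home (within 0.8 mm); pin parked in the notch and let go (knob within 7 mm of its axis, 32 to 60 mm out, along it within 0.15 rad); jar upright in its ring (6 mm) (all of step 2 and all of step 3 and horizontal distance between jar_mid and nest below 0.006 m and angle between jar_mid's own z axis and vertical below 0.06 rad); the arm keeps its last pose, push and grip.
It fails at once if the lever is driven past the green band into the red (value of joint lever above 0.64 rad).
It fails at once if the jar is knocked out of its ring (horizontal distance between jar_mid and nest above 0.012 m or angle between jar_mid's own z axis and vertical above 0.2 rad).
It fails at once if another thing on the worktop is moved by more than 3 cm (distance of any of spice_red, shaker, timer, marker_pen from where it was at the start of the episode above 0.03 m).
It also fails if it takes over 59 s, if anything falls off the work surface, if the arm or the gripper's body presses on something with over 40 N, if the wrist force passes 120 N, or if a joint passes its speed limit or range.

ROBOT

A 6-joint arm with a two-finger parallel gripper is mounted at the origin on the work surface; the furniture and walls round the work are solid. World frame = base frame: x ahead of the robot, y to its left, z up, the work surface at z = 0. Lengths are in mm, angles in rad, forces in N, time in s.
With the tool pointing down it reaches from about 350 to 875 mm from the base axis. Payload 4.2 kg.
Tool frame: the origin (TCP) lies at the very end of the fingers, on their centre line; the grasp point (between the pads) lies 19 mm behind it; z points along the fingers, y is the direction in which the jaws open and shut (so a half turn about z gives the same grasp; the last joint's range is limited). The gripper opens to 85 mm and grips with 20 to 120 N. Pads are 22 mm wide; open, the fingers measure 114 mm over their backs; the gripper's body (76 mm by 85 mm) begins 54 mm behind the grasp point. The pads swing forward as they close: fully open they stand 13 mm farther back than shut.
Start: joints at [0.259, 0.385, 0.008, 0, -1.194, -0.259], TCP at [624.979, 0.025, 231.312] pointing down, gripper open.
Joint ranges: [-3.14, 3.14], [-1.21, 2.06], [-1.07, 1.41], [-3.16, 2.05], [-2.99, -0.16], [-3.1, 3.1]. Speed limits (rad/s): [2.79, 2.79, 3.14, 3.14, 3.14, 3.14].

INTERFACE

Orientations are given as a unit quaternion [x, y, z, w].
In Python, from bench import read_state, get_image, camera_params, job_done gives the robot as it stands.
- The arm moves only by the tool send_rows, never from a script. Its arguments are lists of equal length, an entry for each row: "translation": the shift along the tool's x, y, z in m, a list of three; "yaw": the turn about the tool's z in degrees; "fingers": the closure in counts, from 0 (fully open) to 255 (shut). A call has 1 to 12 rows; each row is the pose to reach, as a shift and turn from the pose measured when the call began, along the tool's axes at that moment; what a row does not reach only later rows make up. A row lasts 1/10 s, in which the tool goes at most 50 mm and 8.59 degrees, less where a joint would pass 70% of its speed; a pose out of reach is approached as far as the arm can. A call with a gripper value outside its range is refused whole. The fingers move at their own pace and stop on an object; the grip force is fixed at half the most. Time passes only in rows, so rows that repeat a pose let the fingers close. It gives the time, the measured TCP pose, the force and the opening at its end, in the units of the state.
- read_state(): the state, without advancing time (a new reading comes with each control period).
- get_image(name): name is "scene" or "side" or "wrist"; returns the picture (420x560x3 uint8, blue, green, red); there is no depth.
- camera_params(name): a dict with "mtx" (3x3 intrinsics, pixels), "rvec" (rotation vector, rad) and "tvec" (3), from world to camera coordinates, as OpenCV has them; the wrist camera has in their place "tool_from_camera" (4x4, takes a point from camera to tool coordinates, whose origin is the TCP and whose axes are the flange's). Camera axes: x right, y down, z forward; pixel columns grow to the right and rows downward; lengths in mm; the calibration is good to about 2 mm. The wrist camera is an equidistant fisheye: a pixel r from the principal point sees the ray r / f radians off the axis. A picture is of the moment at which its call begins: read the wrist's pose just before it. camera_params takes no time and is no camera call.
- job_done(): hands the job in, once; it reports no verdict.
The state is a dict: "clock": time; "joints": joint angles; "joint_vel": joint speeds; "joint_efforts": joint torques, N m; "position": TCP position; "ee_rot": TCP orientation; "contact_force": force on the tool from outside, world axes, zero at the start; "wrist_torque": the same for the moment, N m; "gripper_width": finger opening in mm.
Only numpy, scipy, OpenCV 4.12 (cv2) and the standard library are available. Lean on these libraries where they do the work, as an engineer would, in place of code of your own. Each camera call takes 0.05 s, during which the arm holds its last target.

## Working session

There is one attempt and no reset: what is moved stays moved. The work goes in short steps, Python scripts to look and compute and a tool call to move; the robot and the scene stay as the last step left them, time stands still between calls to the robot, and variables do not carry over. Pictures are saved under pics/ and viewed, and the job is handed in when it is done.

Besides the shell and the picture viewer there is one more tool, called after "Request:" in YAML: its name, and indented under it one key for each argument. send_rows: Moves the arm, as the interface text tells. Its arguments: {"type":"object","properties":{"translation":{"type":"array","items":{"type":"array","items":{"type":"number"}}},"yaw":{"type":"array","items":{"type":"number"}},"fingers":{"type":"array","items":{"type":"number"}}},"required":["translation","yaw","fingers"]}

```bash
mkdir -p pics; ls
python3 - <<'E'
from bench import *
import cv2
s=read_state(); print({k:s[k] for k in ('clock','position','ee_rot','gripper_width','contact_force')})
for n in ("scene","side","wrist"):
    im=get_image(n); cv2.imwrite(f"pics/{n}0.png",im); print(n,camera_params(n))
E
```

```text
pics
{'clock': 0.0, 'position': array([6.24402893e+02, 2.55594322e-02, 2.30203598e+02]), 'ee_rot': array([-0.70703051,  0.70718217,  0.00075456, -0.00081088]), 'gripper_width': 85.59368213417753, 'contact_force': array([ 0.05314107, -0.44677805, -0.35001977])}
scene {'mtx': array([[467.8284463 ,   0.        , 284.98079026],
       [  0.        , 467.8284463 , 208.13018465],
       [  0.        ,   0.        ,   1.        ]]), 'rvec': array([ 1.92159101, -1.02666495,  0.59450149]), 'tvec': array([-217.003235  ,  371.90464962,  837.47394731])}
side {'mtx': array([[437.07510085,   0.        , 274.45384772],
       [  0.        , 437.07510085, 213.03586789],
       [  0.        ,   0.        ,   1.        ]]), 'rvec': array([ 0.42044723, -2.44480173,  1.64480491]), 'tvec': array([463.03917896, 234.19318769, 961.77180679])}
wrist {'mtx': array([[325.1922621 ,   0.        , 271.57067586],
       [  0.        , 325.1922621 , 208.02877382],
       [  0.        ,   0.        ,   1.        ]]), 'tool_from_camera': array([[ 2.10223093e-05, -9.64739359e-01, -2.63207085e-01,
         6.64231006e+01],
       [ 9.99999919e-01, -8.54525268e-05,  3.93081073e-04,
        -8.89649984e-01],
       [-4.01712493e-04, -2.63207072e-01,  9.64739279e-01,
        -1.42109728e+02],
       [ 0.00000000e+00,  0.00000000e+00,  0.00000000e+00,
         1.00000000e+00]])}
```

View pics/scene0.png

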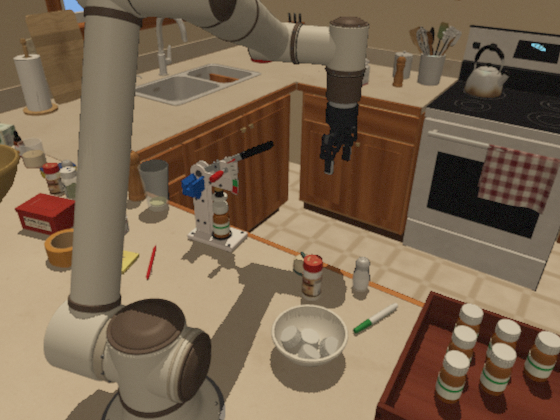

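View pics/side0.png

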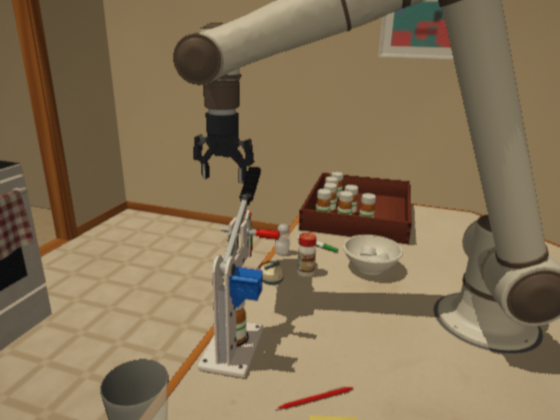

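View pics/wrist0.png

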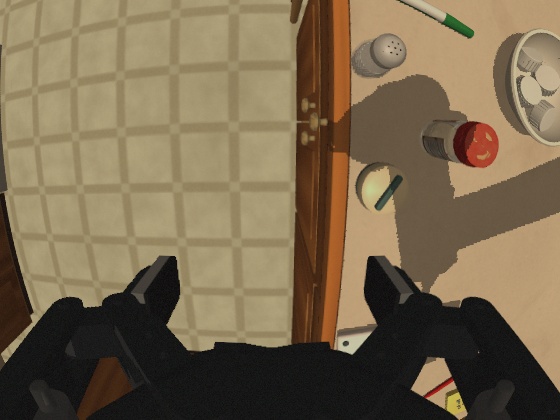

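Run:
```python
import cv2
a=cv2.imread("pics/scene0.png")[130:260,160:290]; cv2.imwrite("pics/sc_c.png",cv2.resize(a,None,fx=4.6,fy=4.6,interpolation=cv2.INTER_CUBIC))
a=cv2.imread("pics/side0.png")[160:380,190:340]; cv2.imwrite("pics/si_c.png",cv2.resize(a,None,fx=2.7*1,fy=2.7,interpolation=cv2.INTER_CUBIC))
```

```text
(no output)
```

View pics/sc_c.png

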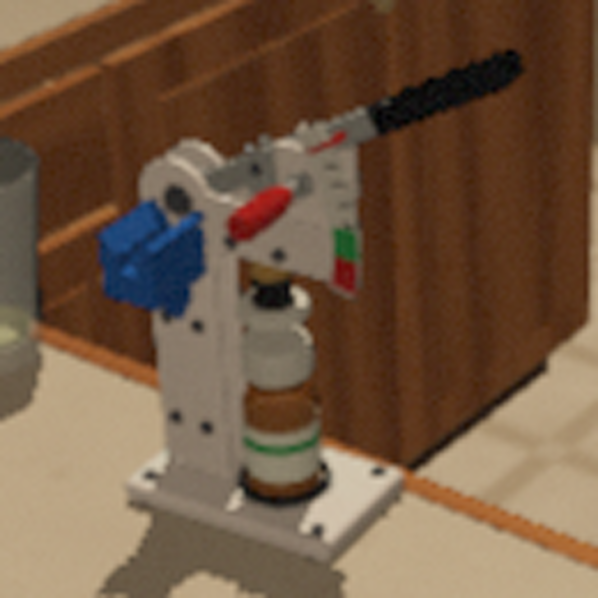

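View pics/si_c.png

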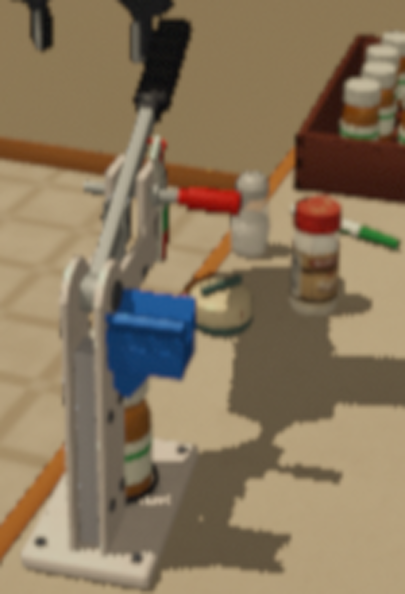

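```bash
cat > h.py <<'E'
import numpy as np, cv2
from bench import *
from scipy.spatial.transform import Rotation as R
def ray(n,uv,st=None):
    p=camera_params(n); K=p['mtx']
    if n!='wrist':
        Rm,_=cv2.Rodrigues(p['rvec']); d=Rm.T@np.linalg.inv(K)@np.array([*uv,1.]); o=-Rm.T@p['tvec']
    else:
        v=(np.array(uv)-K[:2,2])/K[0,0]; r=np.hypot(*v); d=np.array([*(v/r*np.sin(r)),np.cos(r)])
        T=p['tool_from_camera']; Rt=R.from_quat(st['ee_rot']).as_matrix()
        d=Rt@T[:3,:3]@d; o=Rt@T[:3,3]+st['position']
    return o,d/np.linalg.norm(d)
def tri(*rays):
    A=sum(np.eye(3)-np.outer(d,d) for o,d in rays); b=sum((np.eye(3)-np.outer(d,d))@o for o,d in rays)
    p=np.linalg.solve(A,b); return p,[np.linalg.norm(np.cross(p-o,d)) for o,d in rays]
def atz(r,z): o,d=r; return o+d*(z-o[2])/d[2]
def proj(n,P,st=None):
    p=camera_params(n); K=p['mtx']; P=np.atleast_2d(P).astype(float)
    if n!='wrist': return cv2.projectPoints(P,p['rvec'],p['tvec'],K,None)[0][:,0]
    T=p['tool_from_camera']; Rt=R.from_quat(st['ee_rot']).as_matrix()
    c=((P-st['position'])@Rt-T[:3,3])@T[:3,:3]
    th=np.arctan2(np.hypot(c[:,0],c[:,1]),c[:,2]); u=c[:,:2]/np.hypot(c[:,0],c[:,1])[:,None]
    return K[:2,2]+u*th[:,None]*K[0,0]
E
python3 - <<'E'
from h import *
S=lambda x,y:ray('scene',(160+x/4.6,130+y/4.6)); D=lambda x,y:ray('side',(190+x/2.7,160+y/2.7))
for nm,a,b in [('knob',(262,211),(211,199)),('knobout',(238,223),(240,202)),('knobin',(287,197),(182,195)),('gripend',(513,65),(172,25))]:
    print(nm,tri(S(*a),D(*b)))
for nm,a in [('left',(130,488)),('front',(333,545)),('right',(402,480))]: print(nm,atz(S(*a),10))
for nm,a in [('Dleft',(22,552)),('Dfront',(152,575)),('Dright',(198,445))]: print(nm,atz(D(*a),10))
E
```

```text
knob (array([430.43285152, 223.50910022, 232.83973612]), [np.float64(0.11619588784100043), np.float64(0.11619588784079483)])
knobout (array([410.27666687, 222.76687663, 234.17239566]), [np.float64(0.6436584496270489), np.float64(0.6436584496272166)])
knobin (array([451.26745827, 223.87457797, 232.35612184]), [np.float64(0.03492676648541509), np.float64(0.034926766485370124)])
gripend (array([502.09505   , 113.29367925, 317.38844804]), [np.float64(0.5476643492689799), np.float64(0.5476643492690865)])
left [428.75771772 343.32089234  10.        ]
front [452.68380178 206.27087112  10.        ]
right [528.36860421 213.47219786  10.        ]
Dleft [517.49583762 351.29152501  10.        ]
Dfront [426.66084812 341.30554254  10.        ]
Dright [446.07220669 199.55957918  10.        ]
```

Request:
send_rows:
  translation:
    - [0, 0, -0.045]
    - [0, 0, -0.09]
    - [0, 0, -0.125]
    - [-0.03, 0.03, -0.125]
    - [-0.06, 0.06, -0.125]
    - [-0.09, 0.09, -0.125]
    - [-0.12, 0.12, -0.125]
    - [-0.15, 0.15, -0.125]
    - [-0.18, 0.18, -0.125]
    - [-0.21, 0.21, -0.125]
    - [-0.225, 0.224, -0.125]
    - [-0.225, 0.224, -0.125]
  yaw: [5, 12, 20, 28, 36, 44, 52, 60, 68, 76, 82.5, 82.5]
  fingers: [0, 0, 0, 0, 0, 0, 0, 0, 0, 0, 0, 0]

```text
clock: 1.35
position: [399.0, 226.5, 355.9]
ee_rot: [-0.067, 0.998, 0.0, -0.001]
contact_force: [-0.1, -0.4, 0.9]
gripper_width: 85.5
```

Run:
```python
from h import *
import json
s=read_state(); im=get_image('wrist'); cv2.imwrite('pics/w1.png',im)
print(s['clock'],s['position'],s['ee_rot'],s['contact_force'],s['joints'])
json.dump({'position':list(s['position']),'ee_rot':list(s['ee_rot'])},open('s1.json','w'))
```

```text
1.35 [398.95825982 226.50498253 355.93558214] [-6.65790224e-02  9.97780694e-01  3.93762578e-04 -8.74864975e-04] [-0.13855077 -0.36950435  0.86301285] [ 8.70890011e-01  2.61452420e-02 -1.43907968e-01 -1.83286232e-03
 -1.40138982e+00 -2.30812006e+00]
```

View pics/w1.png

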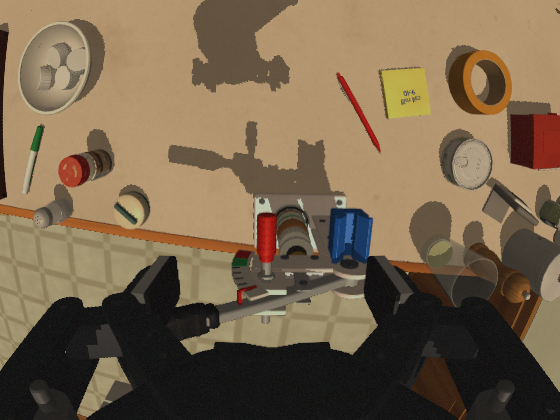

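Run:
```python
import cv2
a=cv2.imread("pics/w1.png")[185:335,215:395]; cv2.imwrite("pics/w1c.png",cv2.resize(a,None,fx=4,fy=4,interpolation=cv2.INTER_CUBIC))
```

```text
(no output)
```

View pics/w1c.png

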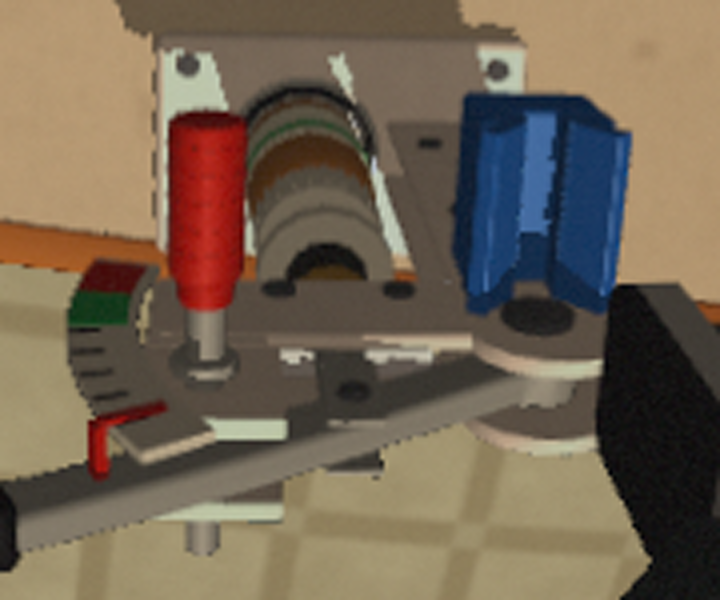

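Run:
```python
from h import *
import json
s=json.load(open('s1.json')); s={k:np.array(v) for k,v in s.items()}
W=lambda x,y:ray('wrist',(215+(x+.5)/4-.5,185+(y+.5)/4-.5),s)
for nm,a,z in [('knobouter top edge',(208,115),241),('knobinner',(205,305),233),('knob mid L',(170,200),233),('knob mid R',(245,200),233),('collar',(207,368),233),
 ('floor outL',(525,112),176),('floor outR',(556,112),176),('floor inL',(522,235),176),('floor inR',(553,235),176),
 ('brim outL',(467,97),197.5),('brim outR',(628,132),197.5),('brim inL',(470,305),197.5),('brim inR',(608,300),197.5),
 ('base fl',(160,40),10),('base fr',(523,42),10),('screw l',(188,65),10),('screw r',(497,69),10),('pin tip',(203,553),233),('ring c',(310,130),16)]:
    print(nm,atz(W(*a),z).round(1))
S=lambda x,y:ray('scene',(160+x/4.6,130+y/4.6)); D=lambda x,y:ray('side',(190+x/2.7,160+y/2.7))
print(tri(S(238,223),D(240,202),W(208,115))); print(tri(S(262,211),D(211,199),W(206,212)))
```

```text
knobouter top edge [408.1 223.7 241. ]
knobinner [454.3 228.9 233. ]
knob mid L [430.5 218.2 233. ]
knob mid R [428.4 234.3 233. ]
collar [470.  231.4 233. ]
floor outL [415.1 307.5 176. ]
floor outR [414.  315.9 176. ]
floor inL [449.2 313.7 176. ]
floor inR [448.2 322.3 176. ]
brim outL [407.9 286.4 197.5]
brim outR [411.3 329.1 197.5]
brim inL [462.1 297.7 197.5]
brim inR [456.8 334.3 197.5]
base fl [447.3 207.   10. ]
base fr [428.9 347.5  10. ]
screw l [455.7 218.9  10. ]
screw r [441.1 339.1  10. ]
pin tip [521.5 236.9 233. ]
ring c [473.7 269.   16. ]
(array([410.24189173, 223.36895004, 234.19790826]), [np.float64(0.8907640954959046), np.float64(0.6035844736576693), np.float64(0.5574096546018775)])
(array([431.1761228 , 225.03462228, 232.96858998]), [np.float64(1.014916669788821), np.float64(1.3016447008865313), np.float64(1.6334663583410016)])
```

Request:
send_rows:
  translation:
    - [-0.005, 0.013, 0.04]
    - [-0.01, 0.027, 0.08]
    - [-0.01, 0.027, 0.08]
    - [-0.01, 0.027, 0.08]
  yaw: [0, 0, 0, 0]
  fingers: [0, 0, 0, 0]

```text
clock: 1.8
position: [406.8, 253.2, 275.9]
ee_rot: [-0.067, 0.998, -0.001, -0.001]
contact_force: [0.2, 0.2, 0.2]
gripper_width: 85.5
```

Run:
```python
from h import *
import json
s=read_state(); im=get_image('wrist'); cv2.imwrite('pics/w2.png',im)
print(s['clock'],s['position'],s['ee_rot'])
json.dump({'position':list(s['position']),'ee_rot':list(s['ee_rot'])},open('s2.json','w'))
a=im[150:350,150:400]; cv2.imwrite("pics/w2c.png",cv2.resize(a,None,fx=3,fy=3,interpolation=cv2.INTER_CUBIC))
```

```text
1.8 [406.75292177 253.23033726 275.93702097] [-6.74567005e-02  9.97721262e-01 -9.40206144e-04 -9.96865581e-04]
```

View pics/w2c.png

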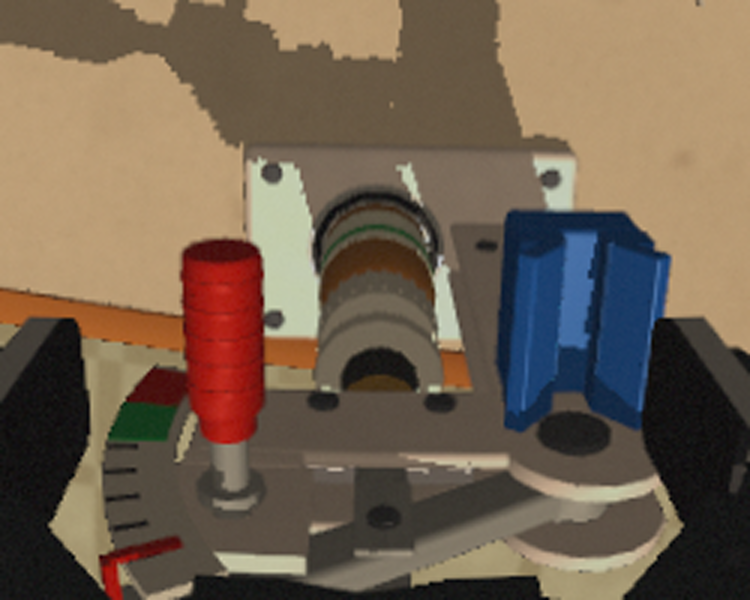

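Run:
```python
from h import *
import json
s=json.load(open('s2.json')); s={k:np.array(v) for k,v in s.items()}
im=cv2.imread('pics/w2.png')
yaw=np.radians(97.3); px=np.array([np.cos(yaw),np.sin(yaw),0]); py=np.array([-np.sin(yaw),np.cos(yaw),0])
W=lambda x,y:ray('wrist',(150+(x+.5)/3-.5,150+(y+.5)/3-.5),s)
# base corners & knob
for nm,a,z in [('base fl',(246,148),10),('base fr',(576,153),10),('screw l',(272,172),10),('screw r',(550,179),10),('knob L',(183,300),233),('knob R',(264,300),233),('knob in',(230,441),233),('knob outer bottom',(222,241),233),('collar',(231,494),233),
  ('knobin L',(199,400),233),('knobin R',(262,400),233)]: print(nm,atz(W(*a),z).round(1))
O=np.array([484.7,267.5,0])
sc=5; x0,y0=300,210
c=cv2.resize(im[y0:y0+90,x0:x0+90],None,fx=6,fy=6,interpolation=cv2.INTER_CUBIC); cv2.imwrite('pics/w2h0.png',c)
def dr(P,col):
    q=(proj('wrist',P,s)-[x0,y0]+.5)*6-.5
    cv2.polylines(c,[q.astype(np.int32)],False,col,1)
N=np.array([415.5,311.9,180.5])
for dx,dz,col in [(-5.5,-4.5,(0,255,255)),(5.5,-4.5,(0,255,255)),(-12.5,17,(255,255,255)),(12.5,17,(255,255,255))]:
    dr(np.array([N+dx*px+[0,0,dz],N+dx*px+[0,0,dz]-49*py]),col)
for e in (0,-49): dr(np.array([N+dx*px+[0,0,dz]+e*py for dx,dz in [(-12.5,17),(-5.5,4.5),(-5.5,-4.5),(5.5,-4.5),(5.5,4.5),(12.5,17)]]),(0,255,0))
cv2.imwrite('pics/w2h.png',cv2.hconcat([cv2.imread('pics/w2h0.png'),c])[:, :, :] if False else c)
```

```text
base fl [446.3 205.9  10. ]
base fr [429.  348.6  10. ]
screw l [455.5 218.3  10. ]
screw r [442.2 339.2  10. ]
knob L [423.3 217.2 233. ]
knob R [420.8 234.  233. ]
knob in [455.6 229.7 233. ]
knob outer bottom [409.2 224.2 233. ]
collar [469.8 231.  233. ]
knobin L [446.3 222.2 233. ]
knobin R [444.1 235.8 233. ]
```

View pics/w2h.png

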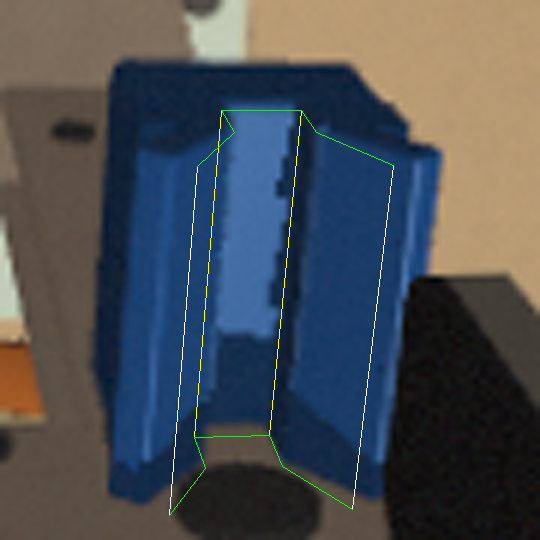

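View pics/w2h0.png

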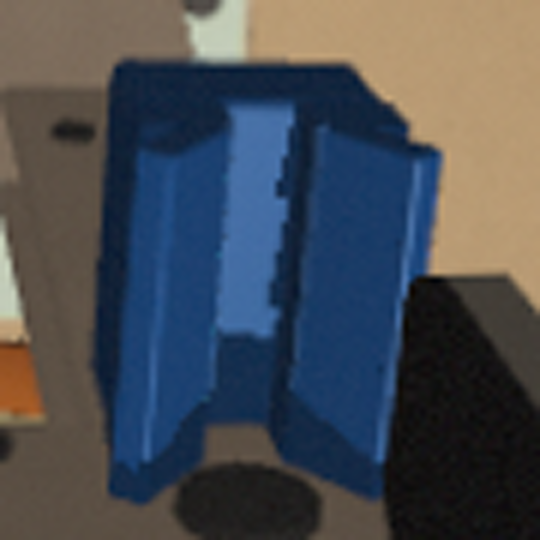

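Request:
send_rows:
  translation:
    - [-0.01, -0.015, 0.0]
    - [-0.0204, -0.0297, 0.0]
    - [-0.0204, -0.0297, 0.01]
    - [-0.0204, -0.0297, 0.03]
    - [-0.0204, -0.0297, 0.05]
    - [-0.0204, -0.0297, 0.062]
    - [-0.0204, -0.0297, 0.062]
    - [-0.0204, -0.0297, 0.062]
  yaw: [0.5, 0.5, 0.5, 0.5, 0.5, 0.5, 0.5, 0.5]
  fingers: [0, 0, 0, 0, 0, 0, 0, 0]

```text
clock: 2.65
position: [431.9, 227.4, 216.2]
ee_rot: [-0.063, 0.998, 0.001, 0.001]
contact_force: [-0.2, 0.8, -0.0]
gripper_width: 85.6
```

Run:
```python
from h import *
s=read_state(); im=get_image('wrist'); cv2.imwrite('pics/w3.png',im)
print(s['clock'],s['position'],s['ee_rot'],s['contact_force'])
P=[[431,226.5,233]]
print(proj('wrist',P,s))
```

```text
2.65 [431.90786194 227.38277148 216.21620497] [-6.31533514e-02  9.98003243e-01  5.60737972e-04  9.31135423e-04] [-0.20130785  0.75984372 -0.02829019]
[[269.79663385 276.46820706]]
```

View pics/w3.png

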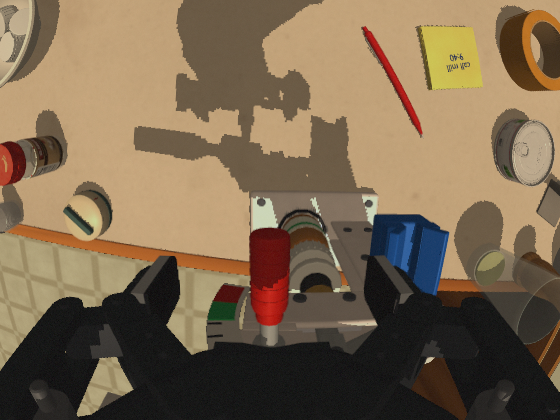

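Request:
send_rows:
  translation:
    - [0.001, -0.0008, 0.002]
    - [0.001, -0.0008, 0.002]
    - [0.001, -0.0008, 0.002]
    - [0.001, -0.0008, 0.002]
    - [0.001, -0.0008, 0.002]
    - [0.001, -0.0008, 0.002]
    - [0.001, -0.0008, 0.002]
    - [0.001, -0.0008, 0.002]
    - [0.001, -0.0008, 0.002]
    - [0.001, -0.0008, 0.002]
  yaw: [0, 0, 0, 0, 0, 0, 0, 0, 0, 0]
  fingers: [120, 255, 255, 255, 255, 255, 255, 255, 255, 255]

```text
clock: 3.7
position: [431.2, 226.7, 214.6]
ee_rot: [-0.063, 0.998, 0.001, 0.001]
contact_force: [-0.9, 0.2, 1.1]
gripper_width: 15.0
```

Run:
```python
from h import *
s=read_state(); im=get_image('wrist'); cv2.imwrite('pics/w4.png',im)
print(s['clock'],s['position'],s['ee_rot'],s['contact_force'],s['wrist_torque'],s['gripper_width'])
```

```text
3.7 [431.20931653 226.65352565 214.57469361] [-6.31797005e-02  9.98001000e-01  8.47419817e-04  1.26958425e-03] [-0.85827664  0.15856259  1.13422708] [-0.11571662  0.09663375  0.00703076] 15.041985967687998
```

View pics/w4.png

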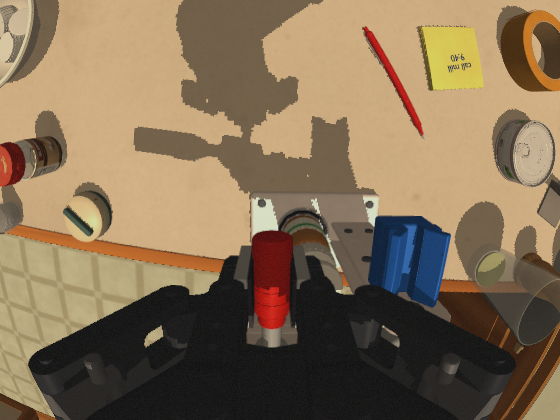

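Request:
send_rows:
  translation:
    - [0.004, 0, 0]
    - [0.01, 0, 0]
    - [0.018, 0, 0]
    - [0.026, 0, 0]
    - [0.034, 0, 0]
    - [0.042, 0, 0]
    - [0.05, 0, 0]
    - [0.056, 0, 0]
    - [0.062, 0, 0]
    - [0.066, 0, 0]
    - [0.066, 0, 0]
  yaw: [0, 0, 0, 0, 0, 0, 0, 0, 0, 0, 0]
  fingers: [255, 255, 255, 255, 255, 255, 255, 255, 255, 255, 255]

```text
clock: 4.85
position: [365.2, 218.2, 214.4]
ee_rot: [-0.063, 0.998, 0.001, 0.001]
contact_force: [0.5, 0.9, 0.1]
gripper_width: 14.7
```

Run:
```python
from h import *
import json
s=read_state(); im=get_image('wrist'); cv2.imwrite('pics/w5.png',im)
print(s['clock'],s['position'],s['ee_rot'],s['contact_force'],s['wrist_torque'],s['gripper_width'])
json.dump({'position':list(s['position']),'ee_rot':list(s['ee_rot'])},open('s5.json','w'))
cv2.imwrite('pics/side5.png',cv2.resize(get_image('side')[160:360,190:390],None,fx=3,fy=3,interpolation=cv2.INTER_CUBIC))
```

```text
4.85 [365.23281968 218.21566936 214.37273199] [-6.33907718e-02  9.97987760e-01  8.37874539e-04  1.15697476e-03] [0.46807518 0.85538128 0.07543712] [0.00842246 0.004082   0.0436822 ] 14.71294410530926
```

View pics/w5.png

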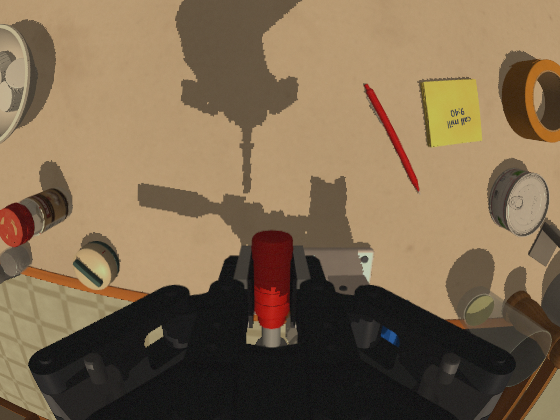

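View pics/side5.png

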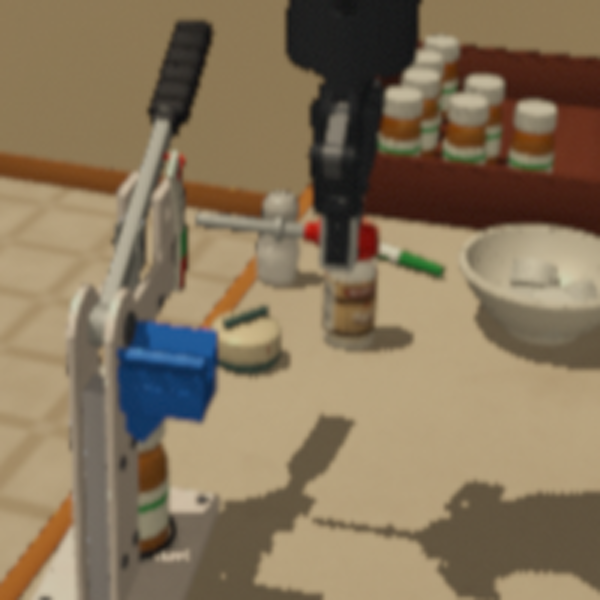

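Request:
send_rows:
  translation:
    - [0, 0.012, 0]
    - [0, 0.03, 0]
    - [0, 0.05, 0]
    - [0, 0.07, 0]
    - [0, 0.0866, 0]
    - [-0.006, 0.0866, 0]
    - [-0.0115, 0.0866, 0]
    - [-0.0115, 0.0866, 0]
    - [-0.0115, 0.0866, 0]
  yaw: [0, 0, 0, 0, 0, 0, 0, 0, 0]
  fingers: [255, 255, 255, 255, 255, 255, 255, 255, 255]

```text
clock: 5.85
position: [366.4, 305.2, 214.5]
ee_rot: [-0.063, 0.998, 0.001, 0.001]
contact_force: [0.3, -0.1, 0.2]
gripper_width: 15.2
```

Run:
```python
from h import *
import json
s=read_state(); im=get_image('wrist'); cv2.imwrite('pics/w6.png',im)
print(s['clock'],s['position'],s['ee_rot'],s['contact_force'],s['wrist_torque'],s['gripper_width'])
json.dump({'position':list(s['position']),'ee_rot':list(s['ee_rot'])},open('s6.json','w'))
a=get_image('side');cv2.imwrite('pics/side6f.png',a);cv2.imwrite('pics/side6.png',cv2.resize(a[200:320,210:370],None,fx=5,fy=5,interpolation=cv2.INTER_CUBIC))
a=get_image('scene');cv2.imwrite('pics/scene6f.png',a);cv2.imwrite('pics/scene6.png',cv2.resize(a[140:220,150:250],None,fx=6,fy=6,interpolation=cv2.INTER_CUBIC))
```

```text
5.85 [366.44045415 305.21987816 214.47655324] [-6.26847577e-02  9.98032442e-01  6.97733280e-04  1.17436685e-03] [ 0.27762575 -0.1331304   0.24859868] [-0.05113479  0.04458124 -0.00090543] 15.205945227217205
```

View pics/w6.png

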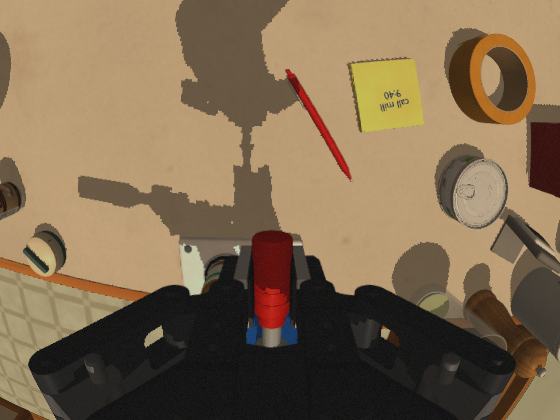

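View pics/side6.png

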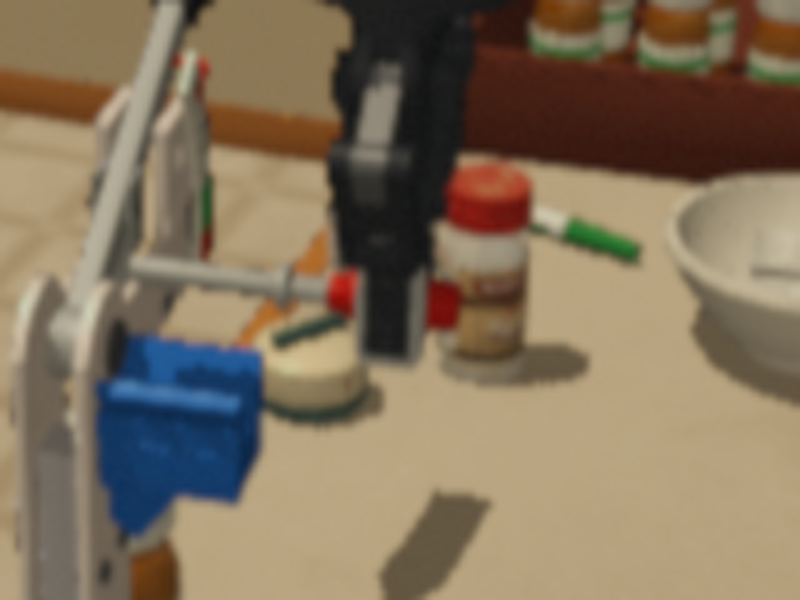

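View pics/scene6.png

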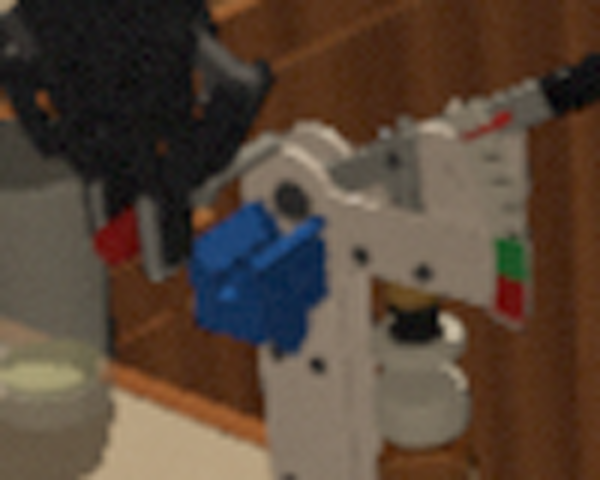

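Run:
```python
from h import *
import json
s=json.load(open('s6.json')); s={k:np.array(v) for k,v in s.items()}
th=np.radians(187.2); py=np.array([np.cos(th),np.sin(th),0])
k=s['position']+[0,0,18.5]
for nm,P in [('tip',k-92*py),('collar',k-40*py),('outer',k+18.5*py)]:
    q=proj('side',P)[0]; print(nm,P.round(1),'side crop',((q-[210,200])*5).round(), 'wrist',proj('wrist',P,s)[0].round(1),'scene crop',((proj('scene',P)[0]-[150,140])*6).round())
N=np.array([414.2,311.8,180.5]); px=np.array([py[1],-py[0],0])
for nm,P in [('brimL',N-12.5*px+[0,0,17]),('brimR',N+12.5*px+[0,0,17]),('neckL',N-5.5*px+[0,0,4.5]),('neckR',N+5.5*px+[0,0,4.5])]:
    print(nm,'side crop',((proj('side',P)[0]-[210,200])*5).round(),'scene',((proj('scene',P)[0]-[150,140])*6).round(),'wrist',proj('wrist',P,s)[0].round(1))
im=cv2.imread('pics/w6.png')[220:360,210:340]; cv2.imwrite('pics/w6c.png',cv2.resize(im,None,fx=4.2,fy=4.2,interpolation=cv2.INTER_CUBIC))
```

```text
tip [457.7 316.8 233. ] side crop [120. 266.] wrist [271.6 415.9] scene crop [275. 133.]
collar [406.1 310.2 233. ] side crop [272. 283.] wrist [271.6 351.5] scene crop [200. 182.]
outer [348.1 302.9 233. ] side crop [448. 304.] wrist [271.6 240.2] scene crop [110. 241.]
brimL side crop [255. 357.] scene [244. 256.] wrist [251.2 323.3]
brimR side crop [238. 394.] scene [195. 243.] wrist [293.6 323.2]
neckL side crop [250. 399.] scene [233. 278.] wrist [263.5 311.8]
neckR side crop [243. 416.] scene [212. 273.] wrist [281.2 311.8]
```

View pics/w6c.png

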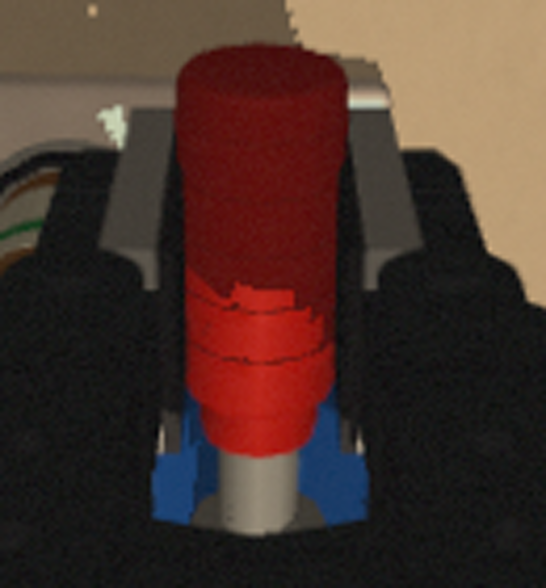

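Request:
send_rows:
  translation:
    - [-0.003, 0, 0.005]
    - [-0.003, 0, 0.018]
    - [-0.003, 0, 0.032]
    - [-0.003, 0, 0.042]
    - [-0.003, 0, 0.046]
    - [-0.003, 0, 0.048]
    - [-0.003, 0, 0.048]
  yaw: [0, 0, 0, 0, 0, 0, 0]
  fingers: [255, 255, 255, 255, 255, 255, 255]

```text
clock: 6.7
position: [369.4, 305.8, 166.7]
ee_rot: [-0.063, 0.998, 0.001, 0.001]
contact_force: [-0.0, -0.7, 0.0]
gripper_width: 15.3
```

Run:
```python
from h import *
import json
s=read_state()
print(s['clock'],s['position'],s['ee_rot'],s['contact_force'],s['wrist_torque'],s['gripper_width'])
a=get_image('side');cv2.imwrite('pics/side7f.png',a);cv2.imwrite('pics/side7.png',cv2.resize(a[200:320,210:370],None,fx=5,fy=5,interpolation=cv2.INTER_CUBIC))
a=get_image('scene');cv2.imwrite('pics/scene7.png',cv2.resize(a[140:220,150:250],None,fx=6,fy=6,interpolation=cv2.INTER_CUBIC))
```

```text
6.7 [369.42331293 305.77591863 166.70497687] [-6.29170625e-02  9.98017559e-01  8.12878519e-04  1.31718675e-03] [-0.04155231 -0.73365095  0.01740958] [ 0.08545427  0.02022494 -0.00620466] 15.266873247869425
```

View pics/side7.png

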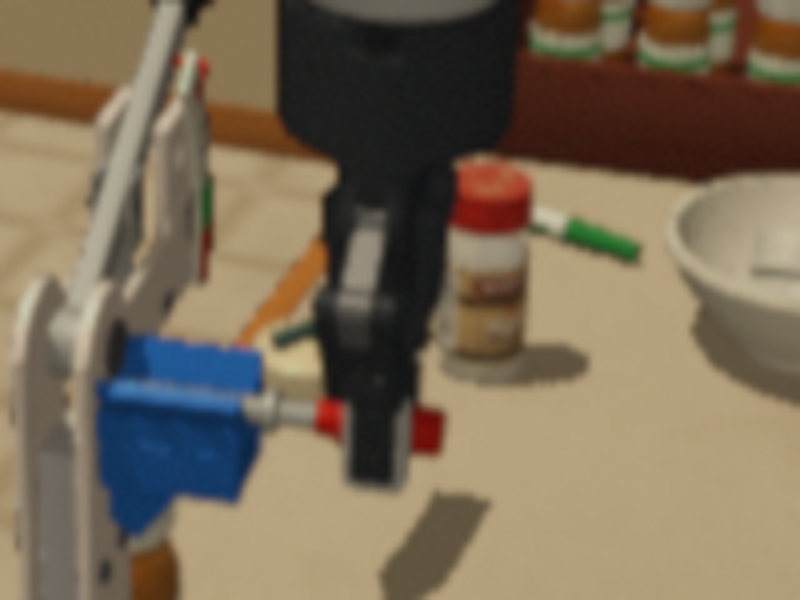

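View pics/scene7.png

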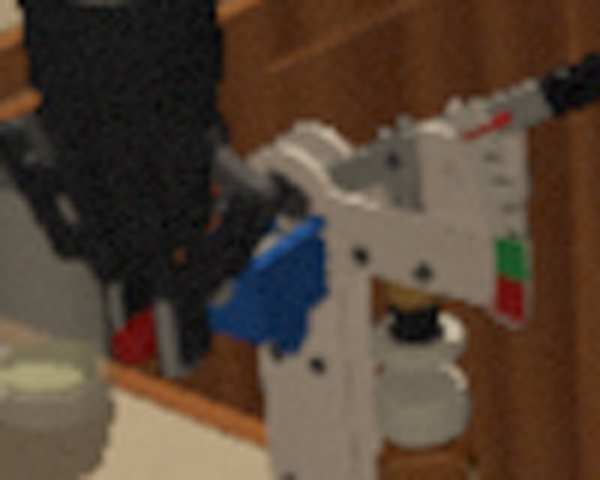

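Request:
send_rows:
  translation:
    - [0, 0, 0.001]
    - [0, 0, 0.002]
    - [0, 0, 0.003]
    - [0, 0, 0.003]
  yaw: [0, 0, 0, 0]
  fingers: [255, 255, 255, 255]

```text
clock: 7.2
position: [369.5, 305.9, 164.0]
ee_rot: [-0.063, 0.998, 0.001, 0.002]
contact_force: [-0.1, 0.0, -0.4]
gripper_width: 15.2
```

Request:
send_rows:
  translation:
    - [0, 0, 0.0007]
    - [0, 0, 0.0014]
    - [0, 0, 0.0014]
    - [0, 0, 0.0014]
  yaw: [0, 0, 0, 0]
  fingers: [255, 255, 255, 255]

```text
clock: 7.6
position: [369.5, 306.0, 162.8]
ee_rot: [-0.063, 0.998, 0.001, 0.002]
contact_force: [-0.8, -0.1, 1.3]
gripper_width: 15.1
```

Request:
send_rows:
  translation:
    - [0, 0, 0.0004]
    - [0, 0, 0.0004]
    - [0, 0, 0.0004]
    - [0, 0, 0.0004]
    - [0, 0, 0.0004]
    - [0, 0, 0.0004]
  yaw: [0, 0, 0, 0, 0, 0]
  fingers: [255, 200, 185, 170, 150, 120]

```text
clock: 8.2
position: [369.6, 306.0, 162.4]
ee_rot: [-0.063, 0.998, 0.001, 0.002]
contact_force: [0.6, -0.5, 0.2]
gripper_width: 45.0
```

Run:
```python
from h import *
import json
s=read_state()
print(s['clock'],s['position'],s['ee_rot'],s['contact_force'],s['wrist_torque'],s['gripper_width'])
a=get_image('side');cv2.imwrite('pics/side8.png',cv2.resize(a[200:320,210:370],None,fx=5,fy=5,interpolation=cv2.INTER_CUBIC))
a=get_image('wrist');cv2.imwrite('pics/w8.png',a)
```

```text
8.2 [369.55511434 306.00068202 162.37978356] [-0.06301287  0.99801062  0.00120201  0.00165221] [ 0.55239792 -0.50049739  0.20982486] [-0.00961143  0.03919426 -0.02453999] 44.97688204905776
```

View pics/side8.png

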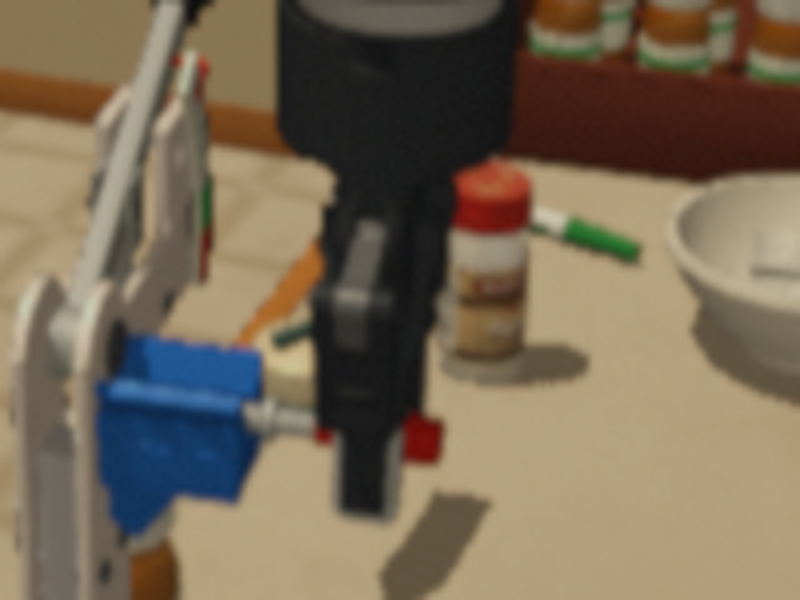

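View pics/w8.png

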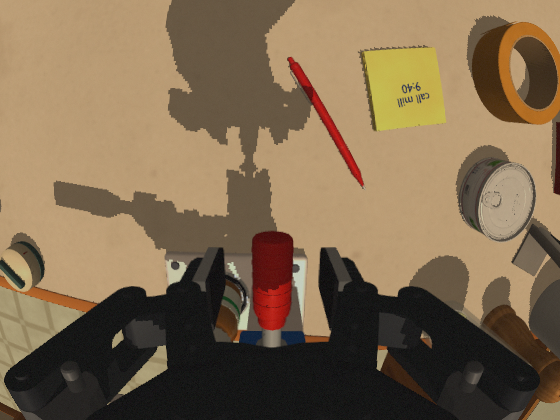

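Request:
send_rows:
  translation:
    - [0, 0, -0.008]
    - [0, 0, -0.03]
    - [0, 0, -0.07]
    - [0, 0, -0.11]
    - [0, 0, -0.15]
    - [0, 0, -0.185]
    - [0, 0, -0.185]
    - [0, 0, -0.185]
  yaw: [0, 0, 0, 0, 0, 0, 0, 0]
  fingers: [110, 110, 110, 110, 110, 110, 110, 110]

```text
clock: 9.1
position: [368.9, 305.6, 348.4]
ee_rot: [-0.063, 0.998, 0.002, 0.002]
contact_force: [-0.1, 0.2, -0.6]
gripper_width: 48.4
```

Run:
```python
from h import *
import json
s=read_state(); a=get_image('wrist');cv2.imwrite('pics/w9.png',a)
print(s['clock'],s['position'],s['ee_rot'])
json.dump({'position':list(s['position']),'ee_rot':list(s['ee_rot'])},open('s9.json','w'))
s2=json.load(open('s2.json')); s2={k:np.array(v) for k,v in s2.items()}
b=get_image('side');cv2.imwrite('pics/side9.png',b)
c=get_image('scene');cv2.imwrite('pics/scene9.png',c)
print('bolt',atz(ray('wrist',(341.2,294.2),s2),200), tri(ray('wrist',(341.2,294.2),s2),ray('scene',(160+178/4.6,130+199/4.6))))
cv2.imwrite('pics/w9c.png',cv2.resize(a[180:330,150:350],None,fx=4,fy=4,interpolation=cv2.INTER_CUBIC))
cv2.imwrite('pics/side9c.png',cv2.resize(b[160:330,190:340],None,fx=3.5,fy=3.5,interpolation=cv2.INTER_CUBIC))
```

```text
9.1 [368.86673919 305.58517969 348.44555846] [-0.06295529  0.99801133  0.00232976  0.00214444]
bolt [462.15278563 315.52915761 200.        ] (array([462.91140564, 315.64018033, 199.12920724]), [np.float64(0.31694690300753986), np.float64(0.31694690300744577)])
```

View pics/w9c.png

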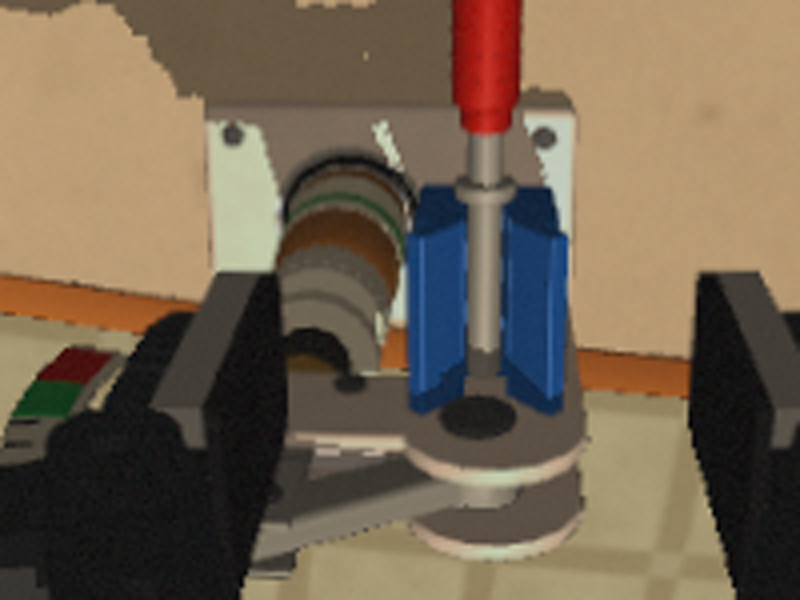

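View pics/side9c.png

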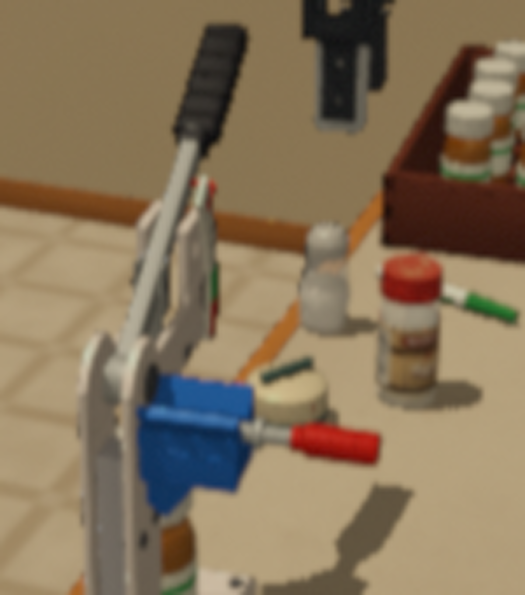

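Request:
send_rows:
  translation:
    - [-0.018, -0.028, 0]
    - [-0.036, -0.056, 0]
    - [-0.054, -0.084, 0]
    - [-0.072, -0.112, 0]
    - [-0.09, -0.14, 0]
    - [-0.1085, -0.167, 0]
    - [-0.1085, -0.167, 0]
    - [-0.1085, -0.167, 0]
    - [-0.1085, -0.167, 0]
  yaw: [0, 0, 0, 0, 0, 0, 0, 0, 0]
  fingers: [255, 255, 255, 255, 255, 255, 255, 255, 255]

```text
clock: 10.15
position: [496.7, 153.2, 345.6]
ee_rot: [-0.063, 0.998, -0.0, 0.0]
contact_force: [0.8, 0.4, -0.5]
gripper_width: -0.1
```

Run:
```python
from h import *
s=read_state(); a=get_image('wrist');cv2.imwrite('pics/w10.png',a)
print(s['clock'],s['position'],s['ee_rot'],s['gripper_width'],s['contact_force'])
py=np.array([-.992,-.127,0]);px=np.array([.127,-.992,0])*-1
piv=np.array([476.6,317,200])
th=2*np.arctan2(s['ee_rot'][1],s['ee_rot'][0]); xt=np.array([np.cos(th),np.sin(th),0]); yt=np.array([np.sin(th),-np.cos(th),0])
for q in (0,.1,.2,.3,.4,.45,.51):
    A=.524-q; P=piv+(-195*np.cos(A)+8*np.sin(A))*px+np.array([0,0,195*np.sin(A)+8*np.cos(A)]); d=P-s['position']
    print(q,P.round(1),'tool mm',(d@xt).round(1),(d@yt).round(1),(-d[2]).round(1),proj('wrist',P,s))
```

```text
10.15 [496.72289022 153.20486461 345.60090031] [-6.31888400e-02  9.98001582e-01 -9.98138551e-05  5.16245491e-05] -0.10681445744228066 [ 0.84737658  0.3608193  -0.48053825]
0 [497.5 153.5 304.5] tool mm -0.8 0.2 41.1 [[271.84598759 234.74463046]]
0.1 [498.8 144.  287.5] tool mm -0.8 -9.4 58.1 [[257.01879988 225.8115108 ]]
0.2 [499.8 136.2 269.7] tool mm -0.9 -17.3 75.9 [[246.92985754 217.78207088]]
0.3 [500.5 130.2 251.1] tool mm -0.9 -23.3 94.5 [[240.77331902 210.63644405]]
0.4 [501.  126.  232.1] tool mm -0.9 -27.5 113.5 [[237.83413986 204.31005745]]
0.45 [501.2 124.7 222.4] tool mm -0.9 -28.9 123.2 [[237.37965921 201.42930776]]
0.51 [501.3 123.7 210.7] tool mm -0.9 -29.9 134.9 [[237.60690296 198.20219537]]
```

View pics/w10.png

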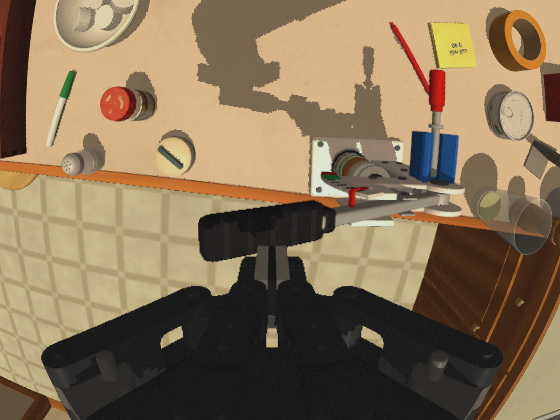

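Request:
send_rows:
  translation:
    - [-0.0008, 0, 0.02]
    - [-0.0008, 0, 0.033]
    - [-0.0008, -0.002, 0.042]
    - [-0.0008, -0.006, 0.05]
    - [-0.0009, -0.0094, 0.058]
    - [-0.0009, -0.0135, 0.067]
    - [-0.0009, -0.0173, 0.076]
    - [-0.0009, -0.0173, 0.076]
  yaw: [0, 0, 0, 0, 0, 0, 0, 0]
  fingers: [255, 255, 255, 255, 255, 255, 255, 255]

```text
clock: 11.0
position: [499.7, 135.9, 268.7]
ee_rot: [-0.063, 0.998, -0.0, -0.0]
contact_force: [-1.9, 1.7, 3.4]
gripper_width: 0.0
```

Run:
```python
from h import *
s=read_state(); a=get_image('side');cv2.imwrite('pics/side11.png',cv2.resize(a[140:340,170:350],None,fx=3.2,fy=3,interpolation=cv2.INTER_CUBIC))
print(s['clock'],s['position'],s['contact_force'],s['wrist_torque'])
```

```text
11.0 [499.68158694 135.90989745 268.69103695] [-1.86896897  1.65445467  3.44385693] [ 0.43198602  0.72664662 -0.02457356]
```

View pics/side11.png

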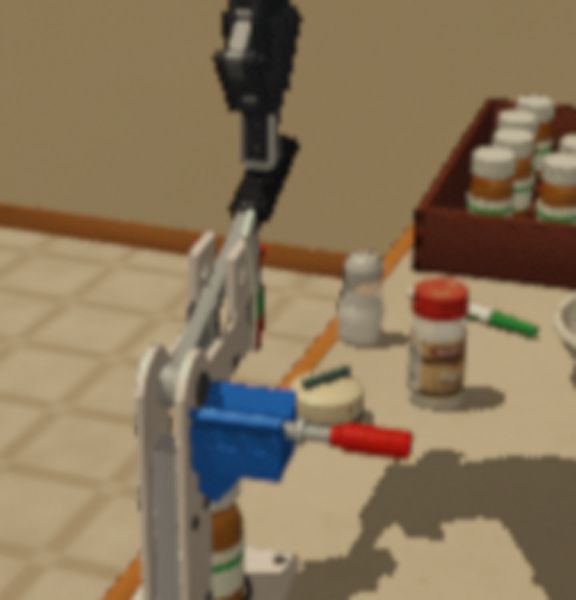

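Request:
send_rows:
  translation:
    - [0, -0.002, 0.006]
    - [0, -0.004, 0.012]
    - [0, -0.006, 0.018]
    - [0, -0.0075, 0.024]
    - [0, -0.009, 0.03]
    - [0, -0.0101, 0.036]
    - [0, -0.011, 0.041]
    - [0, -0.0115, 0.046]
    - [0, -0.0115, 0.046]
  yaw: [0, 0, 0, 0, 0, 0, 0, 0, 0]
  fingers: [255, 255, 255, 255, 255, 255, 255, 255, 255]

```text
clock: 11.95
position: [501.6, 125.2, 224.2]
ee_rot: [-0.064, 0.998, 0.0, 0.001]
contact_force: [-4.7, 3.0, 10.4]
gripper_width: 0.1
```

Run:
```python
from h import *
s=read_state(); a=get_image('scene');cv2.imwrite('pics/scene12.png',cv2.resize(a[120:260,150:300],None,fx=4.2,fy=4.2,interpolation=cv2.INTER_CUBIC))
print(s['clock'],s['position'],s['contact_force'],s['wrist_torque'])
```

```text
11.95 [501.60032013 125.2496237  224.21580886] [-4.69950006  3.01826246 10.35225134] [ 0.89310588  1.33331272 -0.01385043]
```

View pics/scene12.png

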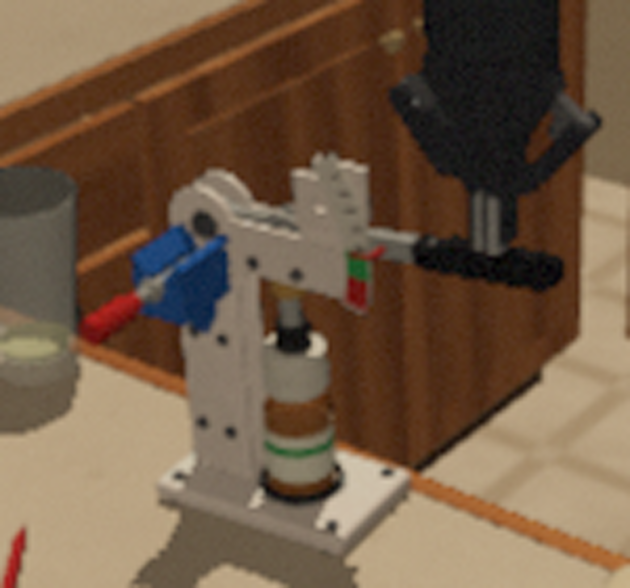

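Request:
send_rows:
  translation:
    - [0, -0.0003, 0.004]
    - [0, -0.0006, 0.008]
    - [0, -0.001, 0.0115]
    - [0, -0.001, 0.0145]
    - [0, -0.001, 0.0145]
    - [0, -0.001, 0.0145]
  yaw: [0, 0, 0, 0, 0, 0]
  fingers: [255, 255, 255, 255, 255, 255]

```text
clock: 12.6
position: [501.8, 124.2, 211.9]
ee_rot: [-0.064, 0.998, 0.0, 0.001]
contact_force: [-6.8, 0.6, 14.0]
gripper_width: 0.1
```

Run:
```python
from h import *
s=read_state(); a=get_image('scene');cv2.imwrite('pics/scene13.png',cv2.resize(a[150:240,190:290],None,fx=6,fy=6,interpolation=cv2.INTER_CUBIC))
print(s['clock'],s['position'],s['contact_force'],s['wrist_torque'])
```

```text
12.6 [501.76024535 124.17362669 211.91098356] [-6.8381934   0.61185922 13.96715933] [ 0.29020626  1.97534992 -0.003761  ]
```

View pics/scene13.png

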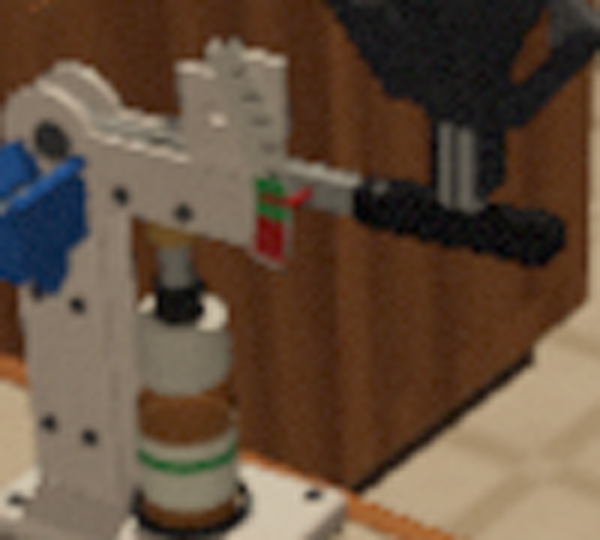

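Request:
send_rows:
  translation:
    - [0, 0, 0.003]
    - [0, 0, 0.005]
    - [0, 0, 0.005]
    - [0, 0, 0.005]
    - [0, 0, 0.005]
    - [0, 0, 0.005]
    - [0, 0, 0.005]
    - [0, 0, 0.005]
    - [0, 0, 0.005]
    - [0, 0, 0.005]
    - [0, 0, 0.005]
    - [0, 0, 0.005]
  yaw: [0, 0, 0, 0, 0, 0, 0, 0, 0, 0, 0, 0]
  fingers: [255, 255, 255, 255, 255, 255, 255, 255, 255, 255, 255, 255]

```text
clock: 13.85
position: [501.8, 124.1, 209.2]
ee_rot: [-0.064, 0.998, 0.0, 0.002]
contact_force: [-7.3, 1.2, 14.9]
gripper_width: 0.0
```

Run:
```python
from h import *
s=read_state(); a=get_image('scene');cv2.imwrite('pics/scene14.png',cv2.resize(a[150:240,170:270],None,fx=6,fy=6,interpolation=cv2.INTER_CUBIC))
print(s['clock'],s['position'],s['contact_force'],s['wrist_torque'])
```

```text
13.85 [501.77427806 124.05697946 209.18953169] [-7.33219575  1.16916856 14.85451208] [ 0.27466111  2.04438509 -0.0536233 ]
```

View pics/scene14.png

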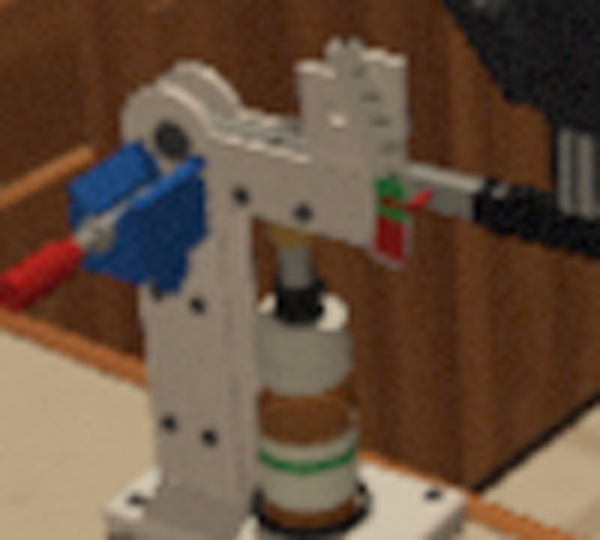

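Request:
send_rows:
  translation:
    - [0, 0, 0.003]
    - [0, 0, 0.005]
    - [0, 0, 0.005]
    - [0, 0, 0.005]
    - [0, 0, 0.005]
    - [0, 0, 0.005]
    - [0, 0, 0.005]
    - [0, 0, 0.005]
    - [0, 0, 0.005]
    - [0, 0, 0.005]
    - [0, 0, 0.005]
    - [0, 0, 0.005]
  yaw: [0, 0, 0, 0, 0, 0, 0, 0, 0, 0, 0, 0]
  fingers: [255, 255, 255, 255, 255, 255, 255, 255, 255, 255, 255, 255]

```text
clock: 15.1
position: [501.9, 124.0, 206.6]
ee_rot: [-0.065, 0.998, 0.0, 0.003]
contact_force: [-7.0, 1.5, 15.8]
gripper_width: -0.3
```

Request:
send_rows:
  translation:
    - [0, 0, 0.002]
    - [0, 0, 0.002]
    - [0, 0, 0.002]
    - [0, 0, 0.002]
    - [0, 0, 0.002]
    - [0, 0, 0.002]
    - [0, 0, 0.002]
    - [0, 0, 0.002]
    - [0, 0, 0.002]
    - [0, 0, 0.002]
    - [0, 0, 0.002]
    - [0, 0, 0.002]
  yaw: [0, 0, 0, 0, 0, 0, 0, 0, 0, 0, 0, 0]
  fingers: [255, 255, 255, 255, 255, 255, 255, 255, 255, 255, 255, 255]

```text
clock: 16.3
position: [501.9, 124.0, 206.9]
ee_rot: [-0.065, 0.998, 0.0, 0.004]
contact_force: [-7.4, 1.6, 14.6]
gripper_width: -0.2
```

Request:
send_rows:
  translation:
    - [0, 0, 0.002]
    - [0, 0, 0.002]
    - [0, 0, 0.002]
    - [0, 0, 0.002]
    - [0, 0, 0.002]
    - [0, 0, 0.002]
    - [0, 0, 0.002]
    - [0, 0, 0.002]
    - [0, 0, 0.002]
    - [0, 0, 0.002]
    - [0, 0, 0.002]
    - [0, 0, 0.002]
  yaw: [0, 0, 0, 0, 0, 0, 0, 0, 0, 0, 0, 0]
  fingers: [255, 255, 255, 255, 255, 255, 255, 255, 255, 255, 255, 255]

```text
clock: 17.5
position: [501.9, 124.0, 207.2]
ee_rot: [-0.066, 0.998, 0.0, 0.004]
contact_force: [-6.9, 1.7, 16.2]
gripper_width: 0.1
```

Run:
```python
from h import *
s=read_state(); a=get_image('scene');b=get_image('side');cv2.imwrite('pics/scene15.png',cv2.resize(a[150:260,170:270],None,fx=5,fy=5,interpolation=cv2.INTER_CUBIC)); cv2.imwrite('pics/side15.png',cv2.resize(b[160:380,170:350],None,fx=2.7,fy=2.7,interpolation=cv2.INTER_CUBIC))
print(s['clock'],s['position'],s['contact_force'],s['wrist_torque'])
```

```text
17.5 [501.85711737 123.98043269 207.2403523 ] [-6.88993333  1.71010243 16.19027869] [ 0.45224493  2.2152111  -0.01902662]
```

View pics/scene15.png

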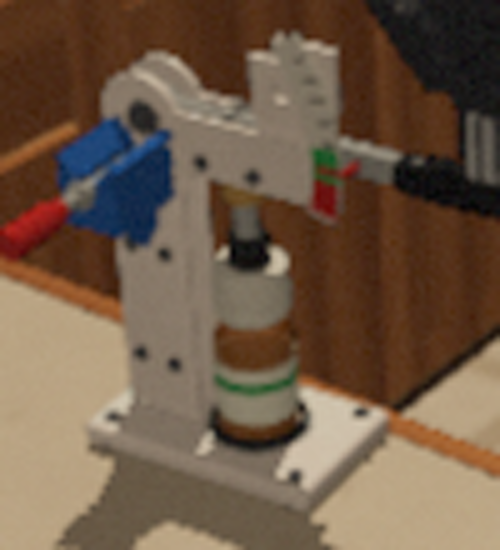

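View pics/side15.png

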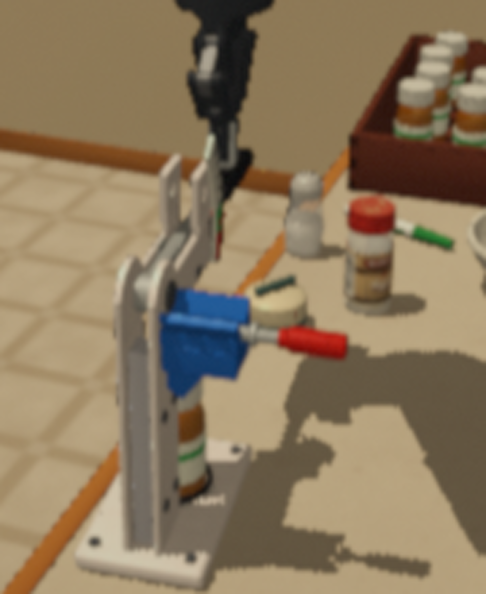

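Run:
```python
from bench import *
print(job_done()); s=read_state(); print(s['clock'],s['position'],s['contact_force'])
```

```text
the job is handed in; nothing more can be done
None
the job is handed in; nothing more can be done
```

I drew the pin out, parked it in the blue holder's notch and let go. I then pressed the lever into the green, held it there for about 5 s, and handed the job in with it still held down. `job_done` gave no verdict, and the checks below are from before the hand-in.

- **Pin:** it came out about 66 mm along its axis with almost no side force. The wrist and side pictures after release show it lying along the notch, with its collar just outside the holder. From the pictures I put the knob about 48 mm out from the notch.
- **Lever:** the last fingertip height was 207 mm, which works out to a lever angle of about 0.53 rad. The downward force was about 16 N, in line with the 11 to 19 N given for the band. In the picture the pointer stands in the green, slightly below its middle.
- **Jar and cap:** the jar looks upright in its ring. I did not measure the cap's travel; I judge it home because the lever is past the middle of the green band and the force kept rising steadily.
- **Other things:** the shaker, red-capped jar, marker pen and timer looked unmoved in the last side picture; I did not measure their positions.
- **Discrepancies:**
  - The fixed cameras and the wrist camera disagreed by 2 to 3 mm on the knob's sideways position. I went with the wrist view, and the grasp and fit bore it out.
  - The opening while gripping read 15 mm on a 17 mm knob, but the pin did not slip.
  - While holding the lever there was a steady sideways force of about 7 N, with no drift sideways.

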